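# Rack the carving chisels by blade width

## Robot

A 6-joint arm with a two-finger parallel gripper is mounted at the origin on the work surface. World frame = base frame: x ahead of the robot, y to its left, z up, the work surface at z = 0. Lengths are in m, angles in degrees, forces in N, time in s.
With the tool pointing down it reaches from about 0.35 to 0.925 m from the base axis. Payload 6.4 kg.
Tool frame: the origin (TCP) lies at the very end of the fingers, on their centre line; the grasp point (between the pads) lies 19 mm behind it; z points along the fingers, y is the line along which they close (so a half turn about z gives the same grasp; the last joint's range is limited). The gripper opens to 85 mm and grips with 20 to 120 N. Pads are 22 mm wide; open, the fingers measure 114 mm over their backs; the gripper's body (76 mm by 85 mm) begins 54 mm behind the grasp point. The pads swing forward as they close: fully open they stand 13 mm farther back than shut.
Start: joints at [-84.231, 14.043, 89.255, -0, 76.702, -9.975], TCP at [0.176, -0.626, 0.231] pointing down, gripper open.
Joint ranges: [-179.41, 179.41], [-58.25, 129.5], [7.25, 145.43], [-54.29, 234.29], [11.92, 165.04], [-157.13, 157.13]. Speed limits (degrees/s): [147.25, 147.25, 180, 180, 180, 180].

## Interface

Orientations are given as a 3x3 rotation matrix whose columns are the frame's x, y, z axes.
In Python, from workcell import ctrl, planner, vision, workorder, get_time_s, get_joints, get_joint_vel, get_effort, get_tool_pos, get_tool_rot, get_wrist_force, get_wrist_torque, get_width, get_grip_force gives the robot as it stands. Calls block until the motion is done:
- ctrl.move_ptp(position, orientation): joint-space move of the TCP to a pose.
- ctrl.move_l(position, velocity=0.15, rot=None): straight line of the TCP; rot=None keeps the orientation; velocity is the mean speed in m/s.
- ctrl.move_joints(angles): joint-space move.
- ctrl.set_gripper(opening, squeeze=None): finger opening in m; squeeze is the grip in N (None keeps the last); returns when the fingers have stopped.
- ctrl.dwell(seconds).
- planner.inverse_kinematics(position, orientation): joint angles nearest the present ones, or None.
- vision.snapshot(name): name is "side" or "top" or "wrist"; returns (picture, depth): 480x640x3 uint8, red, green, blue; 480x640 float32, m along the optical axis (not along the pixel's ray), 0 where there is no reading.
- vision.camera_model(name): a dict with "fx", "fy", "cx", "cy" (pixels), "dist_coeffs" ([k1, k2, p1, p2, k3] as OpenCV has them; the pictures are not rectified), "pose" (4x4, takes a point from camera to world coordinates). Camera axes: x right, y up, looking along -z (the intrinsics and any distortion apply to the point x, -y, -z); pixel columns grow to the right and rows downward; lengths in m; the calibration is good to about 2 mm. A picture is of the moment at which its call begins: read the wrist's pose just before it. camera_model takes no time and is no camera call; for the wrist camera it gives the pose at the moment of the call.
A pose or a line that the arm cannot do raises ctrl.Unreachable and nothing moves.
- workorder.finish_job(): hands the job in; it is judged then, once.
Readings, each from a call of its own:
- get_time_s(): time.
- get_joints(): joint angles.
- get_joint_vel(): joint speeds.
- get_effort(): joint torques, N m.
- get_tool_pos(): TCP position.
- get_tool_rot(): TCP orientation.
- get_wrist_force(): force on the tool from outside, world axes, zero at the start.
- get_wrist_torque(): the same for the moment, N m.
- get_width(): finger opening in m.
- get_grip_force(): force on a finger pad.
Only numpy, scipy, OpenCV 4.12 (cv2) and the standard library are available. Lean on these libraries where they do the work, as an engineer would, in place of code of your own. Each camera call takes 0.05 s, during which the arm holds its last target. There are 200 camera calls.

## Task

Tidy the carver's bench: lay the four chisels in the four cradles in order of blade width, the narrowest in the cradle nearest the oilstone and the widest in the one nearest the mallet. Each should rest down in both saddles, blade flat and pointing away from its cradle's yellow butt stop, handle resting centrally over its two saddles. Leave the mallet and the oilstone where they lie.

Things in the scene. Friction and masses are not known exactly. Their poses are not given: they have to be found in the camera images.
- chisel6_mid (a point): Loose chisel, 6 mm wide blade, reddish-brown handle 26 x 26 mm (square, rounded edges), 126 g, lying flat. Point: on the handle's axis, 13 mm above its underside, near the balance point; grip across the handle here. x axis to the blade tip: butt at x = -70 mm, handle's front (brass ferrule) ends at +60, blade tip at +132; z up. Blade 2.6 mm thick.
- chisel16_mid (a point): Loose chisel, 16 mm wide blade, pale blond wood handle 26 x 26 mm (square, rounded edges), 136 g, lying flat. Point: on the handle's axis, 13 mm above its underside, near the balance point; grip across the handle here. x axis to the blade tip: butt at x = -70 mm, handle's front (brass ferrule) ends at +60, blade tip at +132; z up. Blade 2.6 mm thick.
- chisel26_mid (a point): Loose chisel, 26 mm wide blade, black handle 26 x 26 mm (square, rounded edges), 146 g, lying flat. Point: on the handle's axis, 13 mm above its underside, near the balance point; grip across the handle here. x axis to the blade tip: butt at x = -70 mm, handle's front (brass ferrule) ends at +60, blade tip at +132; z up. Blade 2.6 mm thick.
- chisel36_mid (a point): Loose chisel, 36 mm wide blade, blue-green handle 26 x 26 mm (square, rounded edges), 156 g, lying flat. Point: on the handle's axis, 13 mm above its underside, near the balance point; grip across the handle here. x axis to the blade tip: butt at x = -70 mm, handle's front (brass ferrule) ends at +60, blade tip at +132; z up. Blade 2.6 mm thick.
- cradle0: Fixed pale wooden cradle, one of 4 alike in a row (0 to 3 in row order, 70 mm apart) on a dark plank. Origin: underside, right below the chisel point's place (31 mm up when seated). x: where the blade points, away from the yellow butt stop (50 mm high, inner face x = -84 mm). Two U saddles, 10 mm thick, at x = -58 and +38: floor 18 mm up, walls 40 mm apart, 48 outside, tops 28 mm up. Base plate 4 mm.
- cradle1: Fixed pale wooden cradle, one of 4 alike in a row (0 to 3 in row order, 70 mm apart) on a dark plank. Origin: underside, right below the chisel point's place (31 mm up when seated). x: where the blade points, away from the yellow butt stop (50 mm high, inner face x = -84 mm). Two U saddles, 10 mm thick, at x = -58 and +38: floor 18 mm up, walls 40 mm apart, 48 outside, tops 28 mm up. Base plate 4 mm.
- cradle2: Fixed pale wooden cradle, one of 4 alike in a row (0 to 3 in row order, 70 mm apart) on a dark plank. Origin: underside, right below the chisel point's place (31 mm up when seated). x: where the blade points, away from the yellow butt stop (50 mm high, inner face x = -84 mm). Two U saddles, 10 mm thick, at x = -58 and +38: floor 18 mm up, walls 40 mm apart, 48 outside, tops 28 mm up. Base plate 4 mm.
- cradle3: Fixed pale wooden cradle, one of 4 alike in a row (0 to 3 in row order, 70 mm apart) on a dark plank. Origin: underside, right below the chisel point's place (31 mm up when seated). x: where the blade points, away from the yellow butt stop (50 mm high, inner face x = -84 mm). Two U saddles, 10 mm thick, at x = -58 and +38: floor 18 mm up, walls 40 mm apart, 48 outside, tops 28 mm up. Base plate 4 mm.
- mallet: Joiner's wooden mallet lying at one end of the cradle row, loose, 0.38 kg; head 85 x 60 x 50 mm, handle to +y, reaching 180 mm from the origin. Origin: underside of its head's centre. Marks the wide end; not to be moved.
- oilstone: Grey oilstone in a dark wooden box, 70 x 170 x 28 mm, loose, at the other end of the row. Origin: centre of its underside. Marks the narrow end; not to be moved.
There are look-alikes about, which are no part of the job. What is shaped like the part that bears chisel36_mid but orange or pink is not meant.

How it is judged:
By the outcome, as a careful person would: the job done as asked, in the order asked, and still so for the second after the job is handed in, with the robot touching nothing.
It also fails if it takes over 120 s, if anything falls off the work surface, if the arm or the gripper's body presses on something with over 40 N, if the wrist force passes 120 N, or if a joint passes its speed limit or range.

## Working session

There is one attempt and no reset: what is moved stays moved. The work goes in short steps, each a Python script; the robot and the scene stay as the last script left them, time stands still between calls to the robot, and variables do not carry over. Pictures are saved under pics/ and viewed, at most 14 in all, crops included, and the job is handed in when it is done.

```bash
mkdir -p pics
cat > h.py <<'E'
import numpy as np, cv2
from workcell import *
def snap(n):
    m=vision.camera_model(n); p,d=vision.snapshot(n); return p,d,m
def cloud(d,m):
    v,u=np.mgrid[0:480,0:640]
    K=np.array([[m['fx'],0,m['cx']],[0,m['fy'],m['cy']],[0,0,1]])
    uv=cv2.undistortPoints(np.stack([u,v],-1).reshape(-1,1,2).astype(float),K,np.array(m['dist_coeffs'])).reshape(480,640,2)
    P=np.stack([uv[...,0]*d,-uv[...,1]*d,-d],-1); T=np.array(m['pose'])
    return P@T[:3,:3].T+T[:3,3]
def ray(px,m,z):
    K=np.array([[m['fx'],0,m['cx']],[0,m['fy'],m['cy']],[0,0,1]])
    uv=cv2.undistortPoints(np.array(px,float).reshape(-1,1,2),K,np.array(m['dist_coeffs'])).reshape(-1,2)
    T=np.array(m['pose']); D=np.c_[uv[:,0],-uv[:,1],-np.ones(len(uv))]@T[:3,:3].T; o=T[:3,3]
    return o+D*((z-o[2])/D[:,2])[:,None]
def save(n,p): cv2.imwrite('pics/'+n,cv2.cvtColor(p,cv2.COLOR_RGB2BGR))
E
python3 - <<'E'
from h import *
for n in ('top','side'):
    p,d,m=snap(n); save(n+'.png',p); np.savez(n,p=p,d=d); print(n,m,(d>0).mean())
E
```

```text
top {'fx': 452.7342887692746, 'fy': 452.7342887692746, 'cx': 319.53046090210006, 'cy': 241.07223027824048, 'dist_coeffs': array([0.0347259, 0.       , 0.       , 0.       , 0.       ]), 'pose': array([[ 0.01180085,  0.9896514 , -0.14300644,  0.38686147],
       [-0.99983157,  0.00966804, -0.01559979, -0.26373109],
       [-0.01405577,  0.14316644,  0.98959881,  1.12470687],
       [ 0.        ,  0.        ,  0.        ,  1.        ]])} 0.9960026041666666
side {'fx': 443.41738704648657, 'fy': 443.41738704648657, 'cx': 312.78336743163425, 'cy': 250.49700978534943, 'dist_coeffs': array([-0.00988053,  0.        ,  0.        ,  0.        ,  0.        ]), 'pose': array([[ 0.81072084,  0.33499991, -0.48011121, -0.04661861],
       [-0.58512814,  0.4372145 , -0.68298502, -1.09759474],
       [-0.01888834,  0.83463677,  0.55047678,  0.71756155],
       [ 0.        ,  0.        ,  0.        ,  1.        ]])} 0.9961263020833333
```

View pics/top.png

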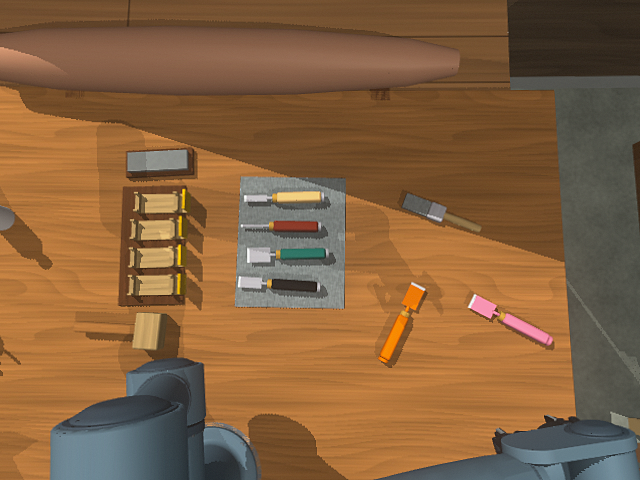

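View pics/side.png

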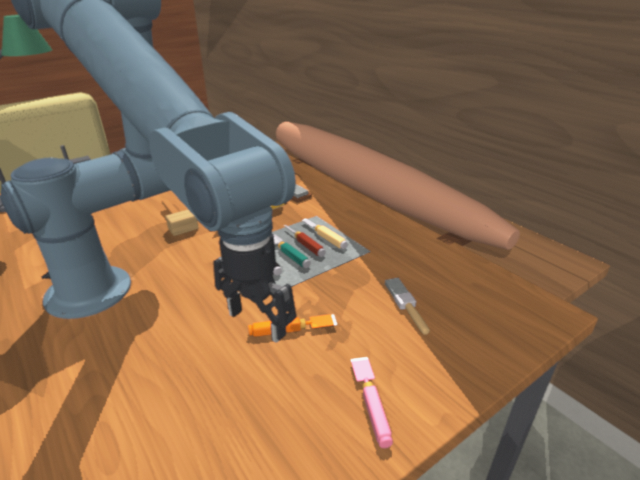

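Top view: the candidates are the blond chisel (300,197), red (292,227), green (302,254) and black (295,285), all on the grey mat. The look-alikes are the orange chisel (403,323), the pink chisel (511,320) and a brush/chisel (440,211). The cradles are at (157,203), (157,230), (157,258) and (157,286), with their yellow stops on the right. The oilstone (160,162) is at the far end and the mallet (150,330) at the near end. Next I'll measure with masks and depth, and check a close crop.

```bash
cat > meas.py <<'E'
from h import *
def comps(mask,minA=25):
    n,l,s,c=cv2.connectedComponentsWithStats(mask.astype(np.uint8)); return [l==i for i in range(1,n) if s[i,4]>=minA]
def measure(p,d,m):
    hsv=cv2.cvtColor(p,cv2.COLOR_RGB2HSV).astype(int); H,S,V=hsv[...,0],hsv[...,1],hsv[...,2]
    W=cloud(d,m); X,Y,Z=W[...,0],W[...,1],W[...,2]; out={}
    ys,xs=np.mgrid[0:480,0:640]; roi=(ys>178)&(ys<308)&(xs>236)&(xs<345)
    mat=roi&(S<50)&(V>90)&(V<170); out['matz']=np.median(Z[mat])
    # things standing over the mat
    up=roi&(Z>out['matz']+.014); 
    for c in comps(up,60):
        P=W[c]; r=cv2.minAreaRect(P[:,:2].astype(np.float32)*1000)
        out.setdefault('h',[]).append((np.round(r[0],1),np.round(r[1],1),round(r[2],1),round(float(np.median(P[:,2])),4),np.median(p[c],0), xs[c].mean().round(),ys[c].mean().round()))
    yel=(H>20)&(H<34)&(S>190)&(V>150)&(xs<240)
    for c in comps(yel,15):
        P=W[c]; P=P[P[:,2]>.03]; 
        if len(P): out.setdefault('y',[]).append((np.round(P.min(0),4),np.round(P.max(0),4),len(P),xs[c].mean(),ys[c].mean()))
    return out
E
python3 - <<'E'
from meas import *
z=np.load('top.npz'); m=vision.camera_model('top'); p,d=z['p'],z['d']
o=measure(p,d,m)
print(o['matz']); [print(*a) for a in o['h']]; [print(*a) for a in o.get('y',[])]
W=cloud(d,m); c=W[180:320,115:200]
# cradle heights: table, plank, and saddle tops
for lo in (-.01,.004,.012,.02,.026,.03,.04,.05,.06): print(lo,(c[...,2]>lo).sum(),end=' | ')
for u in (130,137,150,165,179,184): print(u,np.round(W[230,u],4))
save('crop1.png',cv2.resize(p[140:350,110:350],None,fx=2.8,fy=2.8,interpolation=cv2.INTER_CUBIC)[:600,:800])
zc=cv2.resize(np.uint8(np.clip(W[140:350,110:350,2]*3500,0,255)),None,fx=2.8,fy=2.8,interpolation=cv2.INTER_NEAREST)
cv2.imwrite('pics/h1.png',zc)
E
```

```text
0.001303618009063423
[ 563.  -236.2] [324.8 147.2] 33.3 0.0257 [235. 199. 126.] 296.0 197.0
[ 535.8 -208.4] [286.4 137.6] 46.0 0.0257 [138.  59.  41.] 292.0 226.0
[ 461.1 -166.7] [198.9 142. ] 88.1 0.0249 [ 50. 117. 101.] 291.0 254.0
[ 435.6 -162.4] [218.7  52.4] 77.8 0.0256 [54. 47. 42.] 285.0 285.0
[0.6204 0.0813 0.048 ] [0.6657 0.0875 0.0602] 45 183.05172413793105 198.32758620689654
[0.5532 0.0848 0.0489] [0.5998 0.0934 0.0583] 59 179.98305084745763 225.33898305084745
[ 0.3869 -0.2637  0.0496] [0.5287 0.0902 1.1247] 52 179.01612903225808 254.16129032258064
[0.4148 0.081  0.0479] [0.4597 0.0888 0.0589] 56 178.327868852459 283.44262295081967
-0.01 11900 | 0.004 6648 | 0.012 2053 | 0.02 1577 | 0.026 939 | 0.03 820 | 0.04 594 | 0.05 327 | 0.06 44 | 130 [0.5726 0.2311 0.0017]
137 [0.5706 0.2078 0.0152]
150 [0.5724 0.1791 0.0064]
165 [0.5728 0.1419 0.0058]
179 [0.5652 0.091  0.0535]
184 [0.5688 0.0857 0.0327]
```

View pics/crop1.png

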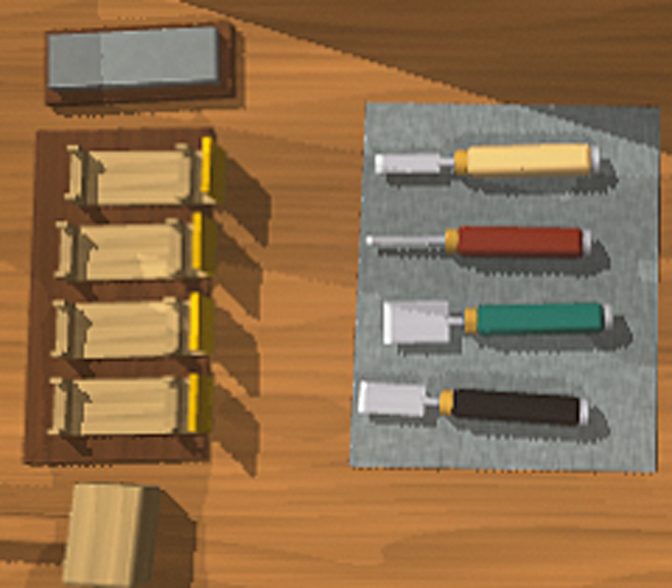

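View pics/h1.png

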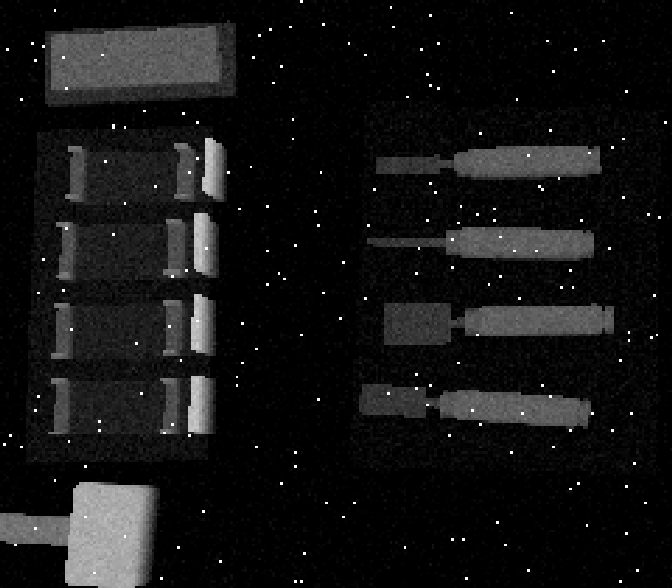

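The crop shows red with the narrowest blade at (515,240), then blond (525,160), black (512,405) and green (540,320), the widest. All four blades point left (+y). The cradles are staggered slightly, with stops on the right and the oilstone at the top. I'll look closer with the wrist camera, which is also the first move.

Run:
```python
from h import *
R=np.array([[0,1,0],[1,0,0],[0,0,-1.]])  # x_tool=+y, y_tool=+x
print(get_tool_rot()); T=vision.camera_model('wrist')['pose']; 
off=np.linalg.inv(np.c_[np.r_[get_tool_rot(),[[0,0,0]]],np.r_[get_tool_pos(),1]])@T
print(np.round(off,3))
for i,t in enumerate([(.515,-.21),(.525,.15)]):
    for s in (1,-1):
        Rr=R.copy(); Rr[:,:2]*=s
        tcp=np.array([*t,.42])-Rr@off[:3,3]; tcp[2]=.36
        q=planner.inverse_kinematics(tcp,Rr); print(s,tcp,q)
        if q is not None: 
            ctrl.move_ptp(tcp,Rr); break
    ctrl.dwell(.3)
    p,d,m=snap('wrist'); save(f'w{i}.png',p); np.savez(f'w{i}',p=p,d=d,m=m); print(m['pose'],get_time_s())
```

```text
[[ 9.62477319e-01  2.71362063e-01 -2.00787679e-04]
 [ 2.71361987e-01 -9.62475747e-01  1.76317532e-03]
 [ 2.85205621e-04 -1.75150240e-03 -9.99998425e-01]]
[[ 0.     0.956  0.294  0.074]
 [ 1.    -0.    -0.001 -0.   ]
 [-0.001  0.294 -0.956 -0.141]
 [ 0.     0.     0.     1.   ]]
1 [ 0.51510844 -0.28436435  0.36      ] [-3.99335611e+01  1.41207535e+00  8.98763069e+01 -2.54444375e-14
  8.87116177e+01 -3.99335611e+01]
[[ 9.99999944e-01  3.34139770e-04  1.71985637e-05  5.14160668e-01]
 [-3.24346039e-04  9.55507364e-01  2.94967070e-01 -2.09736504e-01]
 [ 8.21268746e-05 -2.94967059e-01  9.55507419e-01  5.01240356e-01]
 [ 0.00000000e+00  0.00000000e+00  0.00000000e+00  1.00000000e+00]] 2.2583
1 [0.52510844 0.07563565 0.36      ] [-4.05733809e+00 -6.71720875e+00  9.77274517e+01 -2.54444375e-14
  8.89897570e+01 -4.05733809e+00]
[[ 9.99999784e-01  6.56459548e-04  8.08838625e-06  5.24559695e-01]
 [-6.29598504e-04  9.55444901e-01  2.95168840e-01  1.50084438e-01]
 [ 1.86038396e-04 -2.95168782e-01  9.55445109e-01  5.01339604e-01]
 [ 0.00000000e+00  0.00000000e+00  0.00000000e+00  1.00000000e+00]] 3.9583
```

Run:
```python
import cv2,numpy as np
a=[cv2.imread(f'pics/w{i}.png') for i in (0,1)]
cv2.imwrite('pics/w01.png',cv2.resize(np.vstack(a),(400,600)))
```

```text
(no output)
```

View pics/w01.png

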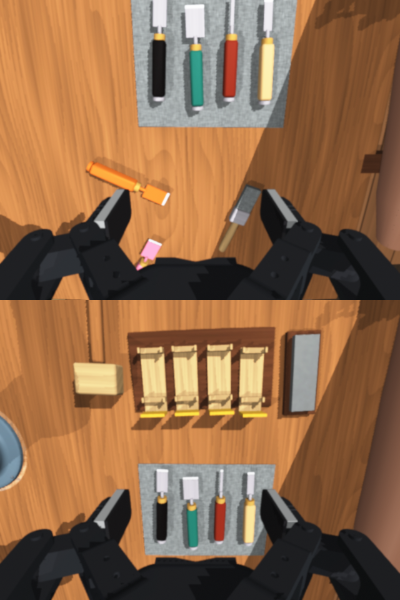

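The wrist views show the whole bench. Cradles are at (150..255,385) in the lower picture, with yellow stops on the near side, the mallet at (98,378) and the oilstone at (300,372). The chisels are at (162,505), (192,512), (220,507) and (249,508). Now I'll get positions from the second view and the top view.

```bash
cat > m2.py <<'E'
from h import *
def comps(mask,minA):
    n,l,s,c=cv2.connectedComponentsWithStats(mask.astype(np.uint8)); return [l==i for i in range(1,n) if s[i,4]>=minA]
def box(P):
    (c,(a,b),_),B=cv2.minAreaRect((P[:,:2]*1000).astype(np.float32)),None
    B=cv2.boxPoints(cv2.minAreaRect((P[:,:2]*1000).astype(np.float32))); e=[B[1]-B[0],B[2]-B[1]]
    e.sort(key=np.linalg.norm); v=e[1]; v=v*np.sign(v[1]) if abs(v[1])>abs(v[0]) else v*np.sign(v[0])
    return np.round(c,1),np.round([np.linalg.norm(e[1]),np.linalg.norm(e[0])],1),round(float(np.degrees(np.arctan2(v[1],v[0]))),1)
def report(p,d,m):
    W=cloud(cv2.medianBlur(d,3),m); X,Y,Z=[W[...,i] for i in range(3)]
    print('plank',np.median(Z[(X>.38)&(X<.7)&(Y>.22)&(Y<.228)]),'mat',np.median(Z[(X>.45)&(X<.6)&(Y<-.24)&(Y>-.28)]))
    for nm,k,A in [('handle',(Z>.016)&(Z<.035)&(Y<-.04)&(Y>-.27)&(X>.38)&(X<.65),80),('blade',(Z>.008)&(Z<.016)&(Y<.02)&(Y>-.2)&(X>.38)&(X<.65),40),
                   ('stop',(Z>.045)&(Z<.06)&(Y<.11)&(Y>.05)&(X>.36)&(X<.72),15),('saddle',(Z>.016)&(Z<.036)&(Y<.25)&(Y>.1)&(X>.36)&(X<.68),15)]:
        for c in comps(k,A): 
            P=W[c]; print(nm,*box(P),'z95 %.4f'%np.percentile(P[:,2],90),c.sum(),np.median(p[c],0))
E
python3 - <<'E'
from m2 import *
z=np.load('w1.npz',allow_pickle=True); report(z['p'],z['d'],z['m'].item())
print('TOP'); z=np.load('top.npz'); report(z['p'],z['d'],vision.camera_model('top'))
E
```

```text
plank 0.004745396854888506 mat 0.002112794197653367
handle [ 440.4 -152.8] [195.8  25.6] 87.3 z95 0.0281 1546 [25. 23. 22.]
handle [ 512.3 -170. ] [197.4  34.6] 90.1 z95 0.0281 1682 [ 52. 139. 121.]
handle [ 584.9 -173.1] [154.4  26.4] 89.9 z95 0.0282 1276 [166.  50.  32.]
handle [ 647.6 -191.9] [129.7   4.9] 90.1 z95 0.0268 253 [179. 140.  92.]
blade [444.4 -73.4] [52.1 25.3] 84.6 z95 0.0159 218 [224. 220. 227.]
blade [585.4 -60.8] [24.7  5.9] 91.2 z95 0.0159 49 [215. 212. 218.]
blade [511.6 -85.8] [37.5 35.7] 90.1 z95 0.0159 257 [222. 218. 225.]
blade [ 524.1 -117.3] [22.1 13.8] 90.2 z95 0.0159 57 [216. 211. 219.]
blade [ 452.2 -150.3] [64.6  6. ] 94.1 z95 0.0151 46 [66.5 69.  67. ]
blade [ 645.9 -167.1] [62.1  1.7] 90.2 z95 0.0150 40 [115.5  95.   70. ]
stop [576.9  89.6] [48.5  6.3] 2.6 z95 0.0551 226 [249.5 221.   70. ]
stop [506.6  87.6] [46.9  6.4] 2.1 z95 0.0551 218 [250. 220.  69.]
stop [438.1  85.4] [47.3  6.3] -0.6 z95 0.0550 224 [250. 222.  69.]
stop [643.7  84.7] [48.9  7.1] 0.2 z95 0.0553 224 [248.5 216.5  71. ]
saddle [572.5 214.1] [49.2 11.1] 2.5 z95 0.0324 387 [229. 
[... 1263 characters left out ...]

stop [506.6  86.8] [46.6  7.1] 0.9 z95 0.0547 72 [236.  176.5   3. ]
stop [437.3  85.3] [44.9  9.7] 1.8 z95 0.0549 84 [200.  151.5  14. ]
saddle [644.1 114.6] [50.  15.2] 3.3 z95 0.0263 122 [172.5 138.   89. ]
saddle [641.7 210.5] [49.  11.9] -0.3 z95 0.0292 105 [182. 147.  92.]
saddle [572.1 214.9] [51.6 11.5] 1.1 z95 0.0288 106 [170. 137.  89.]
saddle [575.3 118.3] [50.8 14.3] 4.4 z95 0.0282 128 [183.5 149.   95. ]
saddle [504.1 116.8] [46.7 14.7] 4.2 z95 0.0249 117 [193. 156.  98.]
saddle [501.2 213.1] [48.  12.3] 2.1 z95 0.0278 106 [183.  146.   92.5]
saddle [435.3 210.2] [46.1 12. ] 2.4 z95 0.0236 107 [187. 149.  93.]
saddle [436.2 114.8] [46.6 11.6] -3.0 z95 0.0278 98 [188. 153.  97.]
```

```bash
cat > act.py <<'E'
from h import *
def rot(a):
    a=np.radians(a); u=np.array([np.cos(a),np.sin(a),0]); z=np.array([0,0,-1.]); return np.c_[u,np.cross(z,u),z]
CR={0:(.6417,.1720,91.6),1:(.5738,.1760,91.7),2:(.5034,.1742,91.8),3:(.4356,.1710,91.6)} # 0 = by the oilstone
def go(x,y,a,z): ctrl.move_ptp([x,y,z],rot(a))
def st(s): print(s,'t%.1f w%.4f g%.0f'%(get_time_s(),get_width(),get_grip_force()),np.round(get_tool_pos(),4),'F',np.round(get_wrist_force(),1))
def carry(ch,k,up=.14):
    x,y,a=ch; cx,cy,ca=CR[k]
    go(x,y,a,up); ctrl.set_gripper(.050); ctrl.move_l([x,y,.0045],.1); st('down')
    ctrl.set_gripper(.0,40); st('grip')
    ctrl.move_l([x,y,up],.15); st('lift')
    if get_width()<.02: print('MISSED'); return False
    go(cx,cy,ca,up); ctrl.move_l([cx,cy,.05],.15); ctrl.move_l([cx,cy,.0255],.04); ctrl.dwell(.2); st('placed')
    ctrl.set_gripper(.040); ctrl.dwell(.1); ctrl.move_l([cx,cy,up],.12); st('clear'); return True
E
python3 - <<'E'
from m2 import *; from act import *
for nm in ('w1','top'):
    z=np.load(nm+'.npz',allow_pickle=True); m=z['m'].item() if nm=='w1' else vision.camera_model('top')
    W=cloud(cv2.medianBlur(z['d'],3),m); X,Y,Z=[W[...,i] for i in range(3)]
    for c in comps((Z>.016)&(Z<.035)&(Y<-.04)&(Y>-.28)&(X>.62)&(X<.72),80)+comps((Z>.008)&(Z<.016)&(Y<-.02)&(Y>-.13)&(X>.62)&(X<.72),30): print(nm,*box(W[c]))
carry((.584,-.181,90.3),0)
ctrl.dwell(.2); p,d,m=snap('top'); np.savez('top2',p=p,d=d); save('t2.png',cv2.resize(p[140:350,110:350],None,fx=2.8,fy=2.8,interpolation=cv2.INTER_CUBIC))
E
```

```text
w1 [ 658.6 -159.9] [196.2  26.6] 92.2
w1 [655.6 -70. ] [30.9 15.3] 93.9
top [ 656.8 -177. ] [158.2  26.1] 91.3
top [654.2 -83.7] [58.3 15.9] 92.9
down t7.2 w0.0497 g0 [ 0.5846 -0.1813  0.0053] F [ 1.2 -0.8  0.3]
grip t7.5 w0.0253 g41 [ 0.5846 -0.1813  0.0053] F [0.4 1.  3.6]
lift t8.6 w0.0253 g40 [ 0.5831 -0.1805  0.1385] F [ 0.1 -0.1 -2.1]
placed t11.6 w0.0251 g41 [0.6413 0.172  0.0263] F [-5.9 -0.2  7.2]
clear t13.1 w0.0398 g0 [0.6409 0.1719 0.1387] F [ 0.6  1.1 -0.7]
```

View pics/t2.png

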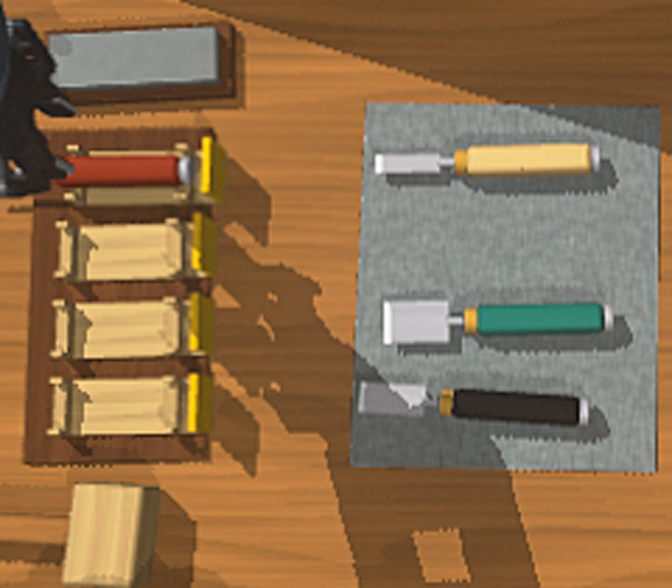

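Red is lying in the cradle by the oilstone at (120,170), but there was a sideways force on placing, so I'll check its seating from the wrist camera.

```bash
cat > look.py <<'E'
from m2 import *; from act import *
def look(tag):
    go(.525,.0756,90,.36); ctrl.dwell(.3); p,d,m=snap('wrist'); np.savez(tag,p=p,d=d,m=m); save(tag+'.png',p)
    W=cloud(cv2.medianBlur(d,3),m); X,Y,Z=[W[...,i] for i in range(3)]
    for k,(cx,cy,ca) in CR.items():
        n=(abs(X-cx)<.032)
        a=n&(Z>.036)&(Z<.06)&(Y>.096)&(Y<.24)
        if a.sum()>200:
            c=comps(a,200)[0]; print(k,'handle',*box(W[c]),'z p50 %.4f p10 %.4f p90 %.4f'%tuple(np.percentile(W[c][:,2],[50,10,90])), 'z back %.4f front %.4f'%tuple(np.median(Z[c&(Y<cy-.04)|(c&(Y>9))]) if i==0 else np.median(Z[c&(Y>cy+.03)&(Y<cy+.045)]) for i in (0,1)))
            for yy in (-.058,-.02,.02,.038):
                s=abs(Y-cy-yy)<.004
                h=c&s; w=n&s&(Z>.026)&(Z<.0345)
                print('   y%+.3f handle x %.4f-%.4f'%(yy,X[h].min(),X[h].max()), 'walls x',np.round(np.percentile(X[w],[0,100]),4) if w.any() else '')
            b=n&(Z>.026)&(Z<.05)&(Y>.235); print('   tip y %.4f blade z %.4f x %.4f'%(Y[b].max(),np.median(Z[b]),np.median(X[b])) if b.any() else '')
E
python3 -c "
from look import *
look('w2'); print(get_time_s())
import cv2; save('w2c.png',cv2.resize(cv2.cvtColor(cv2.imread('pics/w2.png')[20:240,150:530],4),None,fx=2,fy=2))"
```

```text
0 handle [640.6 171.2] [137.8  26.9] 91.9 z p50 0.0481 p10 0.0430 p90 0.0491 z back 0.0478 front 0.0484
   y-0.058 handle x 0.6289-0.6537 walls x [0.6186 0.6673]
   y-0.020 handle x 0.6285-0.6530 walls x [0.6285 0.6287]
   y+0.020 handle x 0.6268-0.6518 walls x [0.6266 0.6268]
   y+0.038 handle x 0.6264-0.6517 walls x [0.6161 0.6656]
   tip y 0.2953 blade z 0.0371 x 0.6380
14.775
```

View pics/w2c.png

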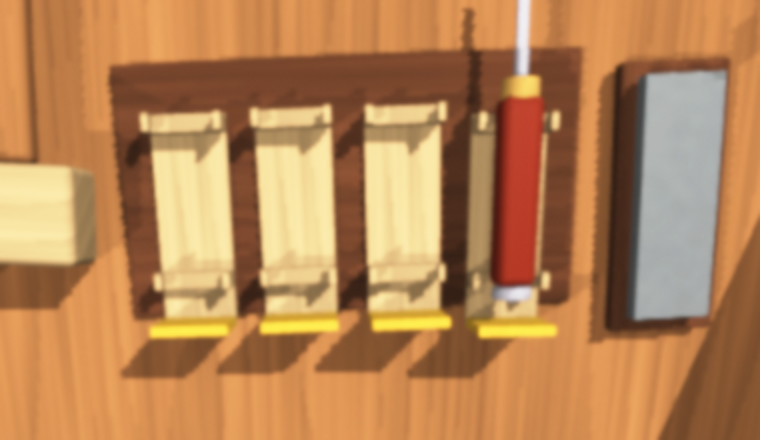

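Red is seated: its top is at 48 mm as expected, it's centred within 1.5 mm, and the butt clears the stop. Now the other three.

Run:
```python
from look import *
for k in (1,2,3): CR[k]=(CR[k][0]+.001,)+CR[k][1:]
for ch,k in [((.6583,-.186,92),1),((.4385,-.179,87),2),((.513,-.198,91),3)]:
    if not carry(ch,k): break
look('w3'); print(get_time_s()); save('w3c.png',cv2.resize(cv2.cvtColor(cv2.imread('pics/w3.png')[0:270,130:530],4),None,fx=2,fy=2))
```

```text
down t17.9 w0.0502 g0 [ 0.6589 -0.1863  0.0054] F [-0.5 -0.5  0.1]
grip t18.2 w0.0255 g40 [ 0.6589 -0.1863  0.0053] F [-0.4 -0.4  2.6]
lift t19.3 w0.0251 g40 [ 0.6574 -0.1856  0.1384] F [-0.3  0.3 -1.5]
placed t22.4 w0.0251 g41 [0.5744 0.176  0.0263] F [-5.7 -1.3  9.9]
clear t23.9 w0.0401 g0 [0.5741 0.1759 0.1389] F [-0.1 -0.3 -0. ]
down t27.1 w0.0501 g0 [ 0.439  -0.1793  0.0051] F [0.1 0.4 0. ]
grip t27.4 w0.0248 g41 [ 0.4391 -0.1794  0.0052] F [-1.1 -0.3  4.8]
lift t28.5 w0.0251 g40 [ 0.4377 -0.1785  0.1388] F [-1.2  0.2 -1.5]
placed t31.5 w0.0249 g42 [0.5039 0.1742 0.0261] F [-7.1 -2.5 11.5]
clear t33.0 w0.0399 g0 [0.5037 0.1741 0.139 ] F [ 0.   0.1 -0.9]
down t36.2 w0.0497 g0 [ 0.5136 -0.1983  0.0052] F [ 0.4 -0.  -0.8]
grip t36.5 w0.0251 g41 [ 0.5137 -0.1984  0.0054] F [ 1.1 -0.4  4.6]
lift t37.6 w0.0249 g40 [ 0.5121 -0.1975  0.1386] F [ 0.9 -0.4 -1.1]
placed t40.7 w0.0255 g42 [0.4361 0.171  0.0263] F [-7.6 -2.  13.4]
clear t42.2 w0.0402 g0 [0.4359 0.1709 0.1391] F [0.4 0.4 0.1]
0 handle [640.6 171.2] [137.7  27.2] 91.8 z p50 0.0481 p10 0.0432 p90 0.0491 z back 0.0477 front 0.04
[... 678 characters left out ...]
  26.2] 91.8 z p50 0.0482 p10 0.0445 p90 0.0491 z back 0.0477 front 0.0484
   y-0.058 handle x 0.4924-0.5174 walls x [0.4825 0.5288]
   y-0.020 handle x 0.4906-0.5163 walls x 
   y+0.020 handle x 0.4902-0.5152 walls x 
   y+0.038 handle x 0.4893-0.5142 walls x [0.4788 0.526 ]
   tip y 0.2948 blade z 0.0370 x 0.5003
3 handle [436.  169.9] [139.9  26.7] 92.3 z p50 0.0481 p10 0.0432 p90 0.0490 z back 0.0478 front 0.0483
   y-0.058 handle x 0.4258-0.4498 walls x [0.4138 0.4608]
   y-0.020 handle x 0.4240-0.4499 walls x [0.4497 0.4499]
   y+0.020 handle x 0.4221-0.4485 walls x [0.448  0.4484]
   y+0.038 handle x 0.4211-0.4477 walls x [0.4101 0.4595]
   tip y 0.2955 blade z 0.0370 x 0.4327
43.5333
```

View pics/w3c.png

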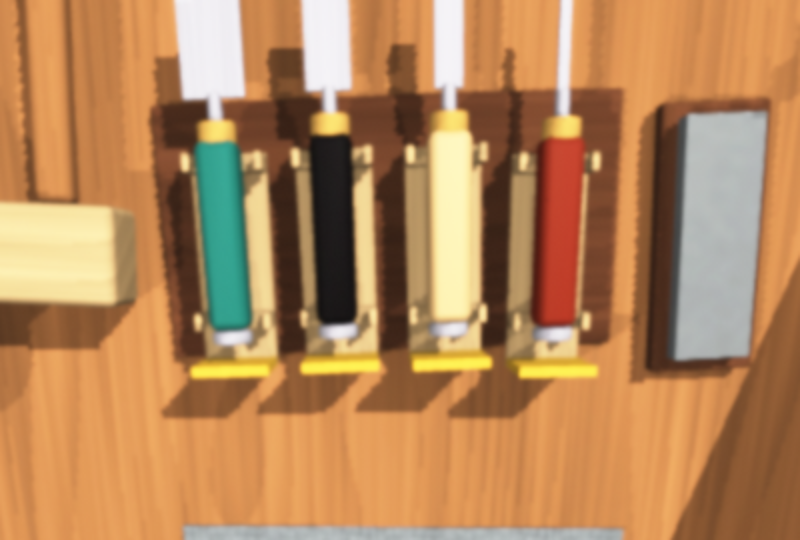

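The picture shows all four chisels seated in order, red at (558,235) by the oilstone through blond and black to green at (225,235) by the mallet. The blades point away from the stops, everything is level and within about 2 mm of centre, and the arm is clear.

```bash
python3 -c "
from h import *
print(workorder.finish_job())"
```

```text
the job is handed in; nothing more can be done
None
```

I laid all four chisels in the cradles in width order (6, 16, 26 and 36 mm from oilstone to mallet), seated and centred to about 2 mm in the final camera check, with the mallet and oilstone not touched, and handed the job in at about 44 s.

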